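# Hand the diner the weighted spoon

### The arm

A 7-joint arm with a two-finger parallel gripper is mounted at the origin on the work surface. World frame = base frame: x ahead of the robot, y to its left, z up, the work surface at z = 0. Lengths are in mm, angles in rad, forces in N, time in s.
With the tool pointing down it reaches from about 400 to 875 mm from the base axis. Payload 19.3 kg.
Tool frame: the origin (TCP) lies at the very end of the fingers, on their centre line; the grasp point (between the pads) lies 19 mm behind it (grip_point_offset is the z of the grasp point in the tool frame, in mm); z points along the fingers, y is the line along which they close (so a half turn about z gives the same grasp; the last joint's range is limited). The gripper opens to 85 mm and grips with 20 to 120 N. Pads are 22 mm wide; open, the fingers measure 114 mm over their backs; the gripper's body (76 mm by 85 mm) begins 54 mm behind the grasp point. The pads swing forward as they close: fully open they stand 13 mm farther back than shut.
Start: joints at [-1.22, 0.521, -0.036, 1.599, 0.021, 1.021, -0.113], TCP at [255.323, 570.459, 197.991] pointing down, gripper open.
Joint ranges: [-2.91, 2.91], [-0.3, 2.13], [-1.5, 1.42], [0.17, 2.43], [-1.26, 4.41], [0.16, 1.93], [-2.52, 2.52]. Speed limits (rad/s): [1.89, 1.89, 2.39, 2.39, 3.01, 3.01, 3.01].

### API

Orientations are given as a 3x3 rotation matrix whose columns are the frame's x, y, z axes.
In Python, from workcell import movep, movel, goto_joints, open_gripper, clamp, wait, inverse_kinematics, read_state, camera, PlanningError, finish_job, grip_point_offset gives the robot as it stands. Calls block until the motion is done:
- movep(position, orientation): joint-space move of the TCP to a pose.
- movel(position, frame=None, max_speed=150, guard=None): straight line of the TCP; frame=None keeps the orientation; max_speed is the mean speed in mm/s. With guard (N) it stops when the force on the tool has changed by that much, and returns True; else False.
- goto_joints(angles): joint-space move.
- open_gripper() and clamp(): open the fingers fully, or close them until they stop; the grip force is fixed at half the most.
- wait(seconds).
- inverse_kinematics(position, orientation): joint angles nearest the present ones, or None.
- read_state(): the state.
- camera(name): name is "scene" or "top"; returns a dict with "image" (384x512x3 uint8, blue, green, red), "range_z" (384x512 float32, mm along the optical axis (not along the pixel's ray), 0 where there is no reading), "fx", "fy", "cx", "cy" (pixels), "cam_to_world" (4x4, takes a point from camera to world coordinates). Camera axes: x right, y up, looking along -z (the intrinsics and any distortion apply to the point x, -y, -z); pixel columns grow to the right and rows downward; lengths in mm; the calibration is good to about 2 mm. A picture is of the moment at which its call begins.
A pose or a line that the arm cannot do raises PlanningError and nothing moves.
- finish_job(): hands the job in; it is judged then, once.
The state is a dict: "time": time; "qpos": joint angles; "qvel": joint speeds; "joint_efforts": joint torques, N m; "eef_pos": TCP position; "tool_rot": TCP orientation; "ft_force": force on the tool from outside, world axes, zero at the start; "torque": the same for the moment, N m; "finger_gap": finger opening in mm; "gripper_force": force on a finger pad.
Only numpy, scipy, OpenCV 4.12 (cv2) and the standard library are available. Lean on these libraries where they do the work, as an engineer would, in place of code of your own. Each camera call takes 0.05 s, during which the arm holds its last target. There are 200 camera calls.

### The job

Two soft-grip spoons on the table look the same, but one has a steel core for a diner whose hand trembles: lift each in turn by its black handle to feel which is the heavier, and lay the lighter one, without dropping it, with its neck in either notch of the wooden cutlery rest and let it go. Finish while still holding the heavier spoon out to the diner: level, about 15 cm above the middle of the black tray, its handle end towards the tray's far edge, where the diner sits. Keep your fingers off the spoons' bowls, and leave the mug, the cup and the napkin holder as they are.

Things in the scene. Friction and masses are not known exactly. Their poses are not given: they have to be found in the camera images.
- spoon_1_center (a point): centre of the handle of one of two spoons that look the same, 13 mm above its underside. Handle: black rubber rounded bar 105 mm long, 30 mm wide (front 14 mm: 24 mm), 26 mm high. x axis: along the spoon from bowl to butt end; z up as it lies.
- spoon_2_center (a point): the same point of the other spoon; same shape, size and axes
- spoon_1_neck (a point): middle of the flat steel neck (8 mm wide, 5 mm thick, 50 mm of it free between handle and bowl) of spoon 1: 77 mm from the handle's centre towards the bowl (-x), at the same height; same axes
- spoon_2_neck (a point): the same point of the neck of spoon 2
- spoon_1: spoon 1 as a whole, 198 mm long; origin under the handle's centre, same axes. Steel bowl, 45 by 33 mm, its middle 124 mm from there (-x); neck and bowl hang clear of the table. Sealed out of sight in one of the two handles, either one, is a steel core (core_steel_c0), in the other a plastic one (core_plastic_c0). A spoon weighs 75 to 290 g, the heavier at least 100 g more than the lighter
- spoon_2: spoon 2 as a whole, likewise
- rest: low wooden cutlery rest, fixed: a bar 150 mm long (y axis), 22 mm wide (x), 25 mm high, two notches across its top; origin in the middle of its underside; x axis points roughly away from the robot. A spoon lies along its x, neck in a notch, butt of the handle on the table on either side, leaning back about 3 degrees: the neck is 7 mm higher than with the spoon flat. It has room for both
- notch0 (a point): middle of the floor of the notch on the -y half of the rest (45 mm from the rest's middle), 17 mm above the table; the notch is 18 mm wide near its floor, 26 mm between the walls at the top, and 8 mm deep; axes as the rest
- notch1 (a point): the same for the notch on the +y half
- tray: small black tray fixed on the diner's striped mat, 150 mm (x) by 230 mm (y), rim 11 mm high, a paper napkin on it; origin under its middle; x axis points roughly away from the robot, towards the diner
- tray_middle (a point): middle of the tray's floor, 4 mm above the table; axes as the tray
- tray_far_edge (a point): middle of the tray's far edge, on the diner's side, 75 mm from the tray's middle along its x axis
- mug: cream mug with a handle, 78 mm across and 82 mm high, standing on the mat beyond the tray; origin under its middle. To be left alone
- cup: empty clear dessert cup, 74 mm across the rim and 73 mm high, on the mat beyond the tray; origin under its middle. To be left alone
- napkins: wooden napkin holder full of paper napkins, 60 by 140 mm and 83 mm high, on the far part of the table; origin under its middle. To be left alone
Mind the look-alikes: they are no part of the job. What is shaped like the spoon_2 but orange is not meant.

How it is judged:
By the outcome, as a careful person would: the job done as asked, in the order asked, and still so for the second after the job is handed in, while the arm keeps its last pose, push and grip.
It also fails if it takes over 70 s, if anything falls off the work surface, if the arm or the gripper's body presses on something with over 40 N, if the wrist force passes 120 N, or if a joint passes its speed limit or range.

## Working session

There is one attempt and no reset: what is moved stays moved. The work goes in short steps, each a Python script; the robot and the scene stay as the last script left them, time stands still between calls to the robot, and variables do not carry over. Pictures are saved under pics/ and viewed, at most 10 in all, crops included, and the job is handed in when it is done.

```bash
mkdir -p pics; ls; python3 - <<'E'
from workcell import *
import cv2,numpy as np,pickle
for n in("scene","top"):
    c=camera(n); pickle.dump(c,open(n+'.pkl','wb')); cv2.imwrite(f'pics/{n}0.png',cv2.resize(c['image'],(800,600)))
    print(n,[k for k in c],c['fx'],c['cx'],c['cy'],np.round(c['cam_to_world'],3).tolist())
s=read_state();print(s['time'],s['ft_force'],s['tool_rot'],grip_point_offset)
E
```

```text
pics
scene ['image', 'range_z', 'fx', 'fy', 'cx', 'cy', 'cam_to_world'] 359.7272940701053 253.90356024679244 191.72481610191429 [[-0.298, -0.779, 0.552, 1124.617], [0.954, -0.235, 0.184, 190.538], [-0.013, 0.582, 0.813, 887.362], [0.0, 0.0, 0.0, 1.0]]
top ['image', 'range_z', 'fx', 'fy', 'cx', 'cy', 'cam_to_world'] 469.2238099403862 249.5830933628038 196.62915024583103 [[-0.007, 0.989, -0.149, 352.174], [-1.0, -0.009, -0.017, -32.374], [-0.019, 0.149, 0.989, 1361.827], [0.0, 0.0, 0.0, 1.0]]
0.1 [-0.58305124  0.57557141  1.04145623] [[-9.12756066e-01  4.08504863e-01 -3.76009774e-04]
 [ 4.08505030e-01  9.12755497e-01 -1.02114742e-03]
 [-7.39386973e-05 -1.08566038e-03 -9.99999408e-01]] -18.700000000000003
```

View pics/top0.png

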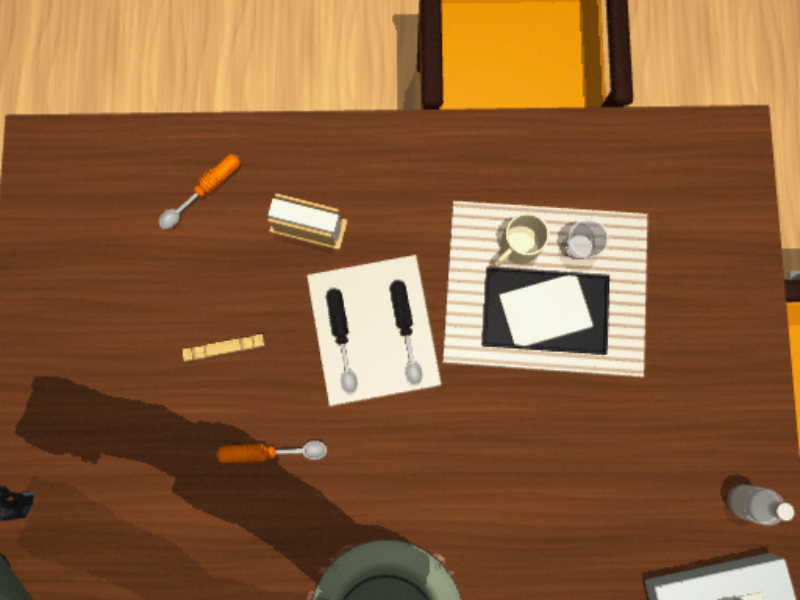

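View pics/scene0.png

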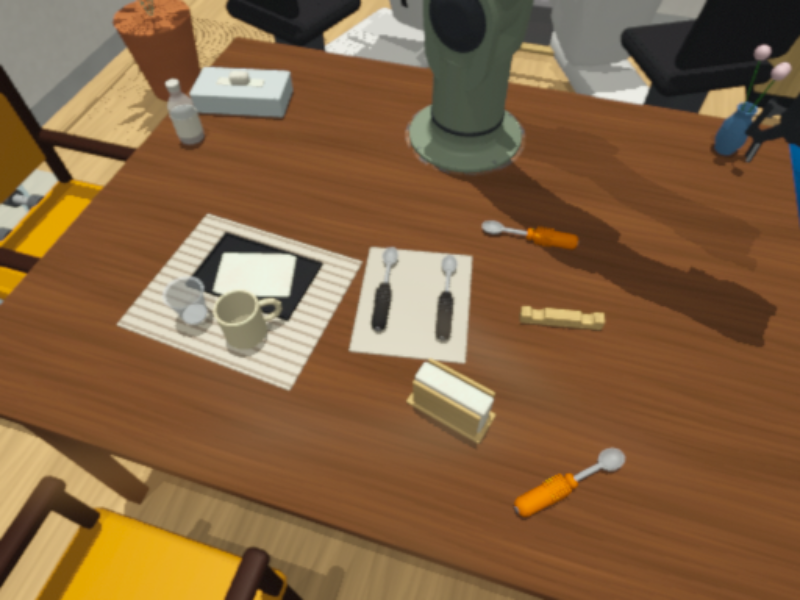

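The top view shows the black spoons at (338,316) and (402,307), with bowls pointing down the image. The rest is at (223,348), the tray at (546,311), and the mug and cup sit beyond the tray. The orange spoons are decoys.

```bash
cat > h.py <<'E'
import numpy as np,cv2
from workcell import *
def ray(c,u,v,z):
    T=c['cam_to_world'];d=T[:3,:3]@np.array([(u-c['cx'])/c['fx'],-(v-c['cy'])/c['fy'],-1]);o=T[:3,3]
    return o+d*(z-o[2])/d[2]
def hmap(c):
    T=c['cam_to_world'];v,u=np.mgrid[:384,:512];r=c['range_z']
    P=np.stack([(u-c['cx'])/c['fx']*r,-(v-c['cy'])/c['fy']*r,-r],-1)
    return P@T[:3,:3].T+T[:3,3]
E
python3 - <<'E'
from h import *
import pickle
c=pickle.load(open('top.pkl','rb'));im=c['image'];H=hmap(c)
k=.64
def rect(name,box,cond,z):
    u0,v0,u1,v1=[int(a*k) for a in box]
    m=np.zeros((384,512),np.uint8);m[v0:v1,u0:u1]=(cond[v0:v1,u0:u1]*255)
    n,l,st,_=cv2.connectedComponentsWithStats(m);i=1+np.argmax(st[1:,4]);vs,us=np.where(l==i)
    W=np.array([ray(c,u,v,z) for u,v in zip(us,vs)])[:,:2].astype(np.float32)
    r=cv2.minAreaRect(W);print(name,len(W),'c',np.round(r[0],1),'size',np.round(r[1],1),'ang',round(r[2],1),'mean',W.mean(0).round(1),'zmed',np.median(H[vs,us,2]).round(1))
    e,V=np.linalg.eigh(np.cov(W.T));a=V[:,1];a=a*np.sign(a[0]) if abs(a[0])>.5 else a; print('   axis',a.round(3),np.degrees(np.arctan2(a[1],a[0])).round(1))
dark=im.max(2)<70
rect('L',(315,270,365,355),dark,18);rect('R',(380,265,425,345),dark,18)
steel=lambda b:(im.max(2)<190)
rect('Lbowl',(333,362,362,400),im.max(2)<215,13);rect('Rbowl',(400,355,428,390),im.max(2)<215,13)
rect('tray',(470,255,620,365),dark|((im.min(2)>200)&0>0),6)
rect('rest',(170,325,280,370),(im[...,2]>150),22)
rect('mug',(495,205,555,262),H[...,2]>30,70);rect('cup',(560,210,615,268),H[...,2]>30,60);rect('nap',(260,185,355,255),H[...,2]>20,60)
cv2.imwrite('pics/crop.png',cv2.resize(im[150:265,100:300],(800,460),interpolation=cv2.INTER_CUBIC))
# table height check
print(H[300,300,2],H[250,450,2],H[220,250,2])
E
```

```text
L 309 c [540.3  89.4] size [102.2  28. ] ang 10.4 mean [541.7  89.6] zmed 23.7
   axis [0.985 0.175] 10.1
R 309 c [554.7 -29.7] size [101.6  28.1] ang 10.1 mean [555.9 -29.2] zmed 24.0
   axis [0.985 0.174] 10.0
Lbowl 147 c [427.8  68.5] size [57.4 28.7] ang 0.2 mean [423.   69.1] zmed 10.6
   axis [0.984 0.175] 10.1
Rbowl 139 c [441.1 -50.7] size [31.5 51.6] ang 89.5 mean [436.8 -49.5] zmed 10.1
   axis [0.972 0.235] 13.6
tray 2000 c [ 549.1 -298. ] size [228.6 148.5] ang 85.4 mean [ 547.9 -298.2] zmed 3.8
   axis [0.137 0.991] 82.1
rest 392 c [483.6 300. ] size [ 22.1 150.5] ang 10.5 mean [483.6 300.1] zmed 23.5
   axis [-0.182  0.983] 100.5
mug 398 c [ 668.6 -252.5] size [ 79.5 101.5] ang 72.5 mean [ 673.2 -252. ] zmed 69.2
   axis [ 0.764 -0.645] -40.1
cup 327 c [ 673.2 -369.9] size [70.5 76.1] ang 87.6 mean [ 676.8 -373.8] zmed 61.8
   axis [ 0.515 -0.857] -59.0
nap 1039 c [715.3 147.2] size [136.3  69.5] ang 73.5 mean [715.3 147.1] zmed 81.0
   axis [0.302 0.953] 72.4
-1.6099974169653706 -2.989279628303848 -4.690571892735079
```

View pics/crop.png

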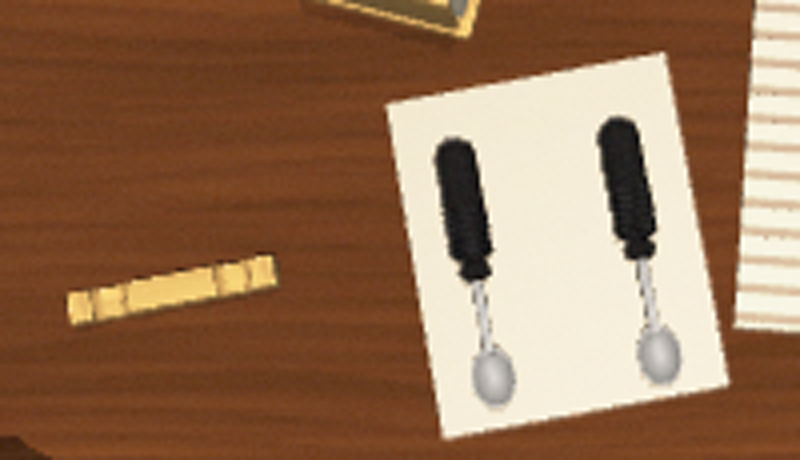

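The measured sizes match: handles 102x28, rest 150x22, tray 229x149. The spoons lie at yaw 10°, the rest at 10.5° and the tray at -4.6°. Next I lift and weigh the left spoon.

```bash
cat >> h.py <<'E'
def R(deg):
    a=np.radians(deg);c,s=np.cos(a),np.sin(a)
    return np.array([[c,s,0],[s,-c,0],[0,0,-1.]])
SP={'L':((540.3,89.4),10.1),'R':((554.7,-29.7),10.1)}
def force(t=0.4,n=8):
    F=[]
    for _ in range(n): wait(t/n);s=read_state();F.append(np.r_[s['ft_force'],s['torque']])
    return np.mean(F,0).round(3)
def show(t):
    s=read_state();print(t,'t',round(s['time'],2),'p',s['eef_pos'].round(1) if hasattr(s['eef_pos'],'round') else s['eef_pos'],'gap',round(s['finger_gap'],1),'q7',round(s['qpos'][6],2),'gf',s['gripper_force'])
def weigh(k,z=4,h=90):
    (x,y),a=SP[k]
    movep([x,y,h],R(a+180)); wait(.3); f0=force(); show('hover')
    if movel([x,y,z],max_speed=100,guard=15): print('GUARD')
    show('down'); clamp(); show('clamped')
    movel([x,y,h],max_speed=120); wait(.3); f1=force(); show('lifted')
    print(k,'f0',f0,'f1',f1,'df',f1-f0)
E
python3 - <<'E'
from h import *
for p,a in (((540,89,90),190),((554,-30,90),190),((567,270,60),190.5),((475+75,344+14,60),190.5),((549,-298,170),175.4)):
    print(p,np.round(inverse_kinematics(p,R(a)),2))
weigh('L')
c=camera('scene');cv2.imwrite('pics/l1.png',cv2.resize(c['image'][120:270,180:380],(800,600),interpolation=cv2.INTER_CUBIC))
E
```

```text
(540, 89, 90) [-0.25  0.54 -0.03  1.9   0.03  0.7   1.45]
(554, -30, 90) [-0.07  0.55  0.03  1.88 -0.02  0.71  1.71]
(567, 270, 60) [-0.46  0.69 -0.12  1.69  0.11  0.76  1.13]
(550, 358, 60) [-0.58  0.73 -0.13  1.61  0.12  0.81  0.99]
(549, -298, 170) [ 0.11  0.59  0.45  1.65 -0.3   0.97  2.15]
hover t 2.85 p [540.3  89.4  90. ] gap 85.1 q7 1.45 gf 0.0
down t 3.86 p [540.7  89.5   4.5] gap 85.4 q7 1.44 gf 0.0
clamped t 4.62 p [540.3  89.4   4. ] gap 0.2 q7 1.44 gf 0.0
lifted t 6.19 p [540.3  89.4  90. ] gap -0.3 q7 1.45 gf 0.0
L f0 [ 0.241  0.285 -0.018  0.     0.002 -0.004] f1 [ 0.314  0.128  0.01   0.015 -0.016  0.   ] df [ 0.073 -0.157  0.028  0.015 -0.018  0.004]
```

View pics/l1.png

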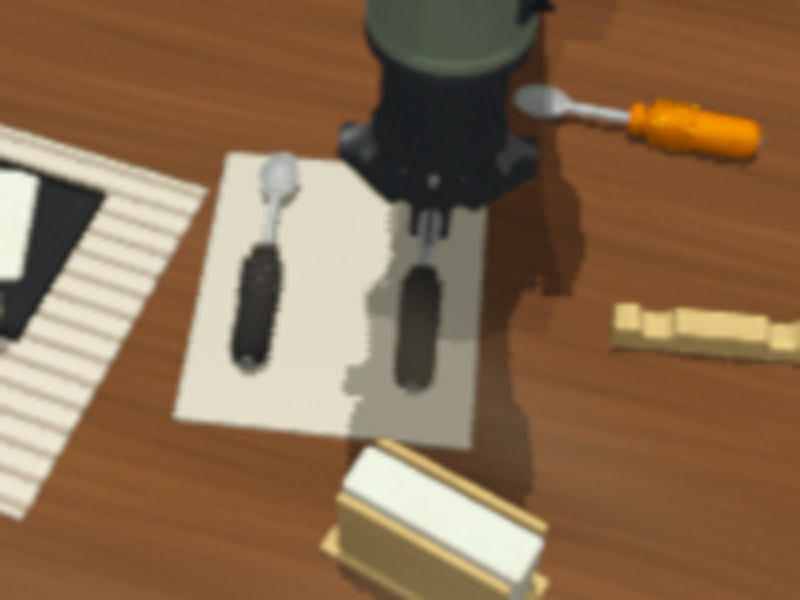

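The fingers closed on nothing and the spoon is still on the mat, with its handle at crop (418,330). I'll check the projection against the scene camera.

```bash
python3 - <<'E'
from h import *
import pickle
c=pickle.load(open('scene.pkl','rb'));c1=camera('scene')
def proj(c,p):
    T=c['cam_to_world'];q=T[:3,:3].T@(np.array(p)-T[:3,3]);return np.array([c['cx']+c['fx']*q[0]/-q[2],c['cy']+c['fy']*q[1]/q[2]])
f=lambda p:(proj(c,p)-[180,120])*4
print('handle',f((540.3,89.4,13)),'tip90',f((540.3,89.4,90)),'notch0',f((491.8,255.8,17)))
# both handles from scene camera
im=c['image'];dark=im.max(2)<75
H=hmap(c)
for b in ((365,275,395,335),(430,285,458,345)):
    u0,v0,u1,v1=[int(a*.64) for a in b];vs,us=np.where(dark[v0:v1,u0:u1]);vs+=v0;us+=u0
    W=np.array([ray(c,u,v,15)[:2] for u,v in zip(us,vs)],np.float32);print(cv2.minAreaRect(W),np.median(H[vs,us],axis=0))
for n,c in(('scene',c1),('top',camera('top'))):
    H=hmap(c);m=(abs(H[...,0]-540)<80)&(abs(H[...,1]-89)<70)&(H[...,2]>60)&(H[...,2]<130);P=H[m]
    print(n,len(P), [ (z,P[abs(P[:,2]-z)<5].mean(0).round(1).tolist(), len(P[abs(P[:,2]-z)<5])) for z in (75,85,95,105,115)])
E
```

```text
handle [417.45432215 327.57359507] tip90 [423.70509248 265.03446966] notch0 [656.73241931 326.56243257]
((554.1882934570312, -30.84311866760254), (101.75961303710938, 25.86777114868164), 11.184799194335938) [563.51238313 -27.67898297  25.56204921]
((537.6705322265625, 88.23617553710938), (100.35274505615234, 21.681396484375), 11.936820030212402) [531.58257189  86.45042851  26.01718107]
scene 3 [(75, [nan, nan, nan], 0), (85, [nan, nan, nan], 0), (95, [nan, nan, nan], 0), (105, [nan, nan, nan], 0), (115, [nan, nan, nan], 0)]
top 0 [(75, [nan, nan, nan], 0), (85, [nan, nan, nan], 0), (95, [nan, nan, nan], 0), (105, [nan, nan, nan], 0), (115, [nan, nan, nan], 0)]<stdin>:16: RuntimeWarning: Mean of empty slice.
  ret = um.true_divide(
```

```bash
python3 - <<'E'
from h import *
c=camera('scene');H=hmap(c);show('')
for r in range(160,186,2): print(r,[H[r,u].round(0).astype(int).tolist() for u in (284,286,288,290)])
print(read_state()['tool_rot'].round(3).tolist())
cv2.imwrite('pics/l2.png',cv2.resize(c['image'][150:195,255:315],(800,600),interpolation=cv2.INTER_NEAREST))
E
```

```text
t 6.39 p [540.3  89.4  90. ] gap -0.1 q7 1.45 gf 0.0
160 [[561, 82, 221], [552, 85, 212], [552, 90, 213], [549, 95, 212]]
162 [[559, 82, 211], [552, 86, 205], [550, 90, 204], [550, 95, 206]]
164 [[558, 82, 203], [548, 85, 192], [398, 64, 14], [555, 97, 204]]
166 [[557, 82, 194], [551, 86, 188], [401, 65, 8], [555, 97, 197]]
168 [[551, 82, 179], [552, 87, 182], [543, 91, 173], [549, 97, 182]]
170 [[554, 83, 175], [553, 88, 175], [549, 92, 173], [550, 97, 175]]
172 [[553, 83, 166], [550, 88, 163], [549, 93, 165], [550, 98, 167]]
174 [[548, 82, 151], [550, 88, 155], [550, 93, 157], [545, 98, 153]]
176 [[550, 83, 145], [552, 89, 150], [549, 94, 149], [544, 98, 144]]
178 [[551, 84, 138], [553, 90, 143], [549, 94, 140], [545, 99, 136]]
180 [[549, 84, 127], [551, 90, 132], [551, 95, 133], [449, 84, 2]]
182 [[460, 68, 0], [468, 76, 12], [458, 80, 2], [454, 86, -1]]
184 [[479, 72, 15], [480, 79, 19], [464, 82, 0], [463, 88, 1]]
[[-0.984, -0.175, 0.0], [-0.175, 0.984, 0.0], [-0.0, 0.0, -1.0]]
```

View pics/l2.png

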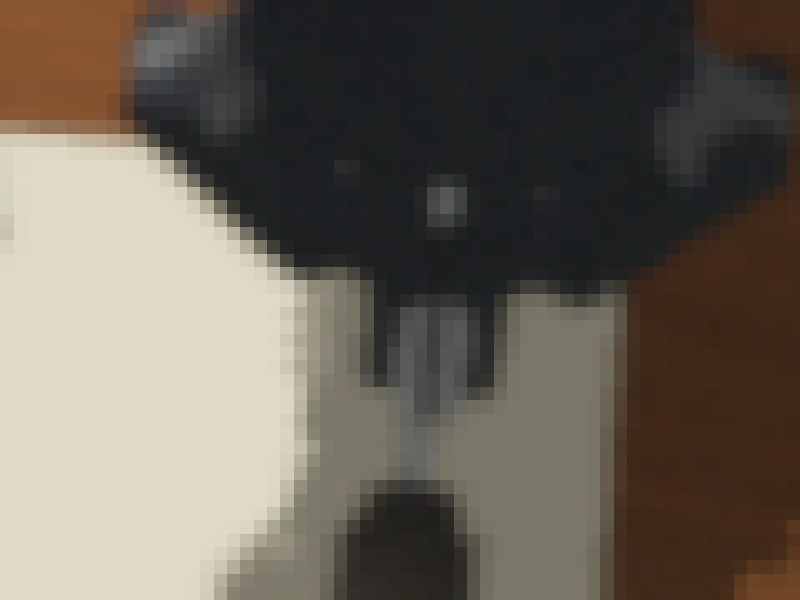

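The closed fingertips sit at z≈125 while the TCP reads 90, so the real fingers end about 35 mm short of the reported TCP. I'll measure this with a light guarded touch on the cloth between the spoons.

```bash
python3 - <<'E'
from h import *
movel([548,31,60],max_speed=150)
movel([548,31,0],max_speed=100,guard=15)
try:
    g=movel([548,31,-50],max_speed=25,guard=4); print('touch',g); 
except PlanningError as e: print(e)
show('x');print(force(.1,4))
movel([548,31,30],max_speed=100);show('up')
E
```

```text
touch True
x t 9.01 p [548.   31.  -33.2] gap -0.2 q7 1.54 gf 6.128534979907272
[-2.7280e+00 -3.1700e-01  1.4158e+01 -2.0000e-02  5.2700e-01 -1.0000e-03]
up t 9.89 p [547.7  31.   29.6] gap 0.2 q7 1.55 gf 0.0
```

The touch gives a real tip of eef z + 32 mm. I'll command with that correction and retry.

```bash
python3 - <<'E'
from h import *
movel([548,31,50]);open_gripper()
weigh('L',z=-31,h=45)
c=camera('scene');cv2.imwrite('pics/l3.png',cv2.resize(c['image'][120:270,180:380],(800,600),interpolation=cv2.INTER_CUBIC))
E
```

```text
hover t 12.01 p [540.3  89.3  45. ] gap 85.3 q7 1.45 gf 0.0
down t 12.92 p [540.6  89.5 -30.5] gap 85.4 q7 1.44 gf 0.0
clamped t 13.47 p [540.5  89.4 -30.5] gap 28.9 q7 1.44 gf 60.45433274237439
lifted t 14.96 p [540.3  89.4  45. ] gap 28.8 q7 1.45 gf 59.40389234223403
L f0 [ 0.095 -0.232  0.081  0.018 -0.009  0.005] f1 [-0.058  0.145 -2.397  0.007 -0.018 -0.005] df [-0.153  0.377 -2.478 -0.011 -0.009 -0.01 ]
```

View pics/l3.png

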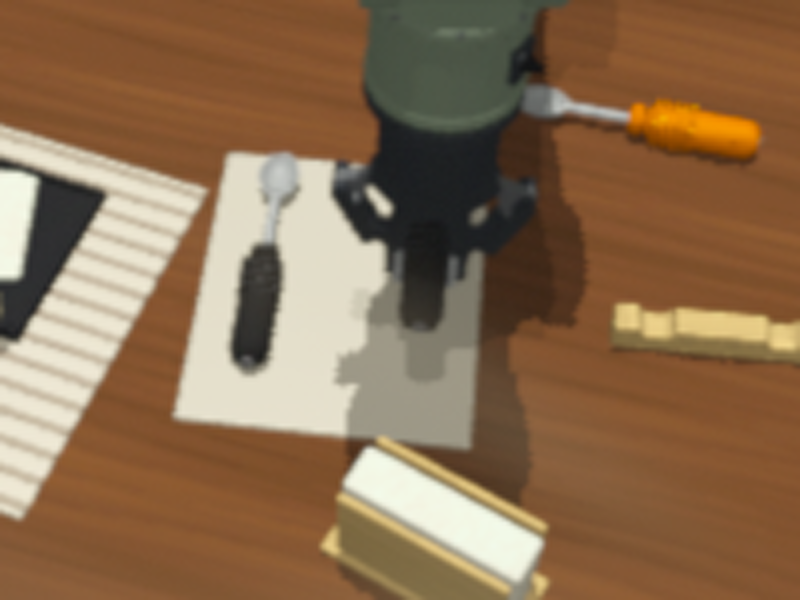

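The left spoon is held and weighs about 253 g, so it's probably the steel one. I'll set it back down and weigh the right spoon.

```bash
python3 - <<'E'
from h import *
x,y=SP['L'][0]
print(movel([x,y,-30.5],max_speed=80,guard=8));wait(.2);open_gripper();movel([x,y,45],max_speed=150)
weigh('R',z=-31,h=45)
c=camera('scene');cv2.imwrite('pics/l4.png',cv2.resize(c['image'][100:250,150:350],(800,600),interpolation=cv2.INTER_CUBIC))
E
```

```text
True
hover t 18.62 p [554.7 -29.7  45. ] gap 85.3 q7 1.65 gf 0.0
down t 19.53 p [555.  -29.7 -30.5] gap 85.4 q7 1.64 gf 0.0
clamped t 20.11 p [554.8 -29.7 -30.6] gap 28.9 q7 1.64 gf 60.263027753680944
lifted t 21.59 p [554.7 -29.7  45. ] gap 28.9 q7 1.65 gf 59.32089590001851
R f0 [ 0.148 -0.196  0.128  0.    -0.01   0.012] f1 [-0.255 -0.029 -0.656 -0.001 -0.019 -0.012] df [-0.403  0.167 -0.784 -0.001 -0.009 -0.024]
```

View pics/l4.png

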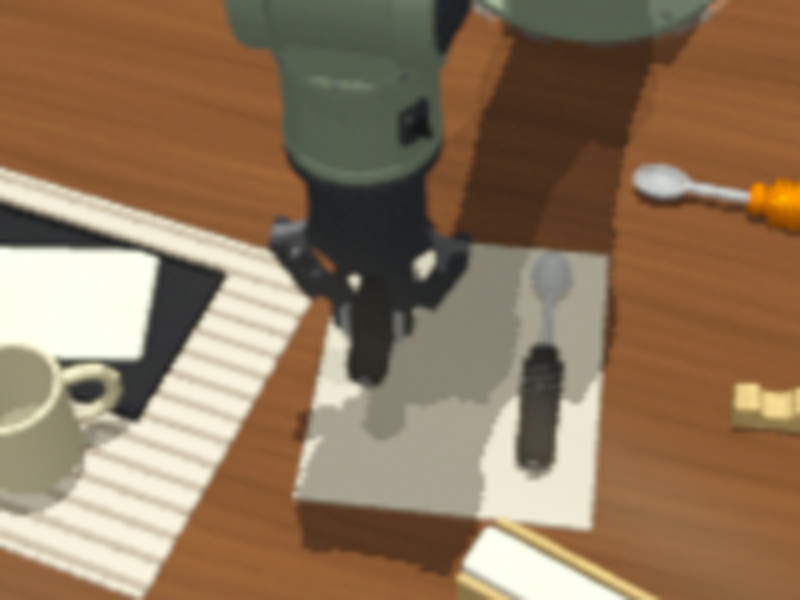

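The right spoon weighs about 80 g, so it is the lighter one and the left is the heavier. I'll place the right spoon in notch0, tilted 3° to match how it will rest.

```bash
python3 - <<'E'
from h import *
a=np.radians(10.5);t=np.radians(3);h=np.array([np.cos(a),np.sin(a),0]);zz=np.array([0,0,1.])
xs=h*np.cos(t)-zz*np.sin(t);up=h*np.sin(t)+zz*np.cos(t)
F=np.c_[-xs,np.cross(-up,-xs),-up]
S=np.array([491.8,255.8,0])+77*h+zz*15.7
E0=S-43.5*up
movel(E0+[0,0,70],frame=F,max_speed=200);show('above')
movel(E0+[0,0,8],max_speed=120);wait(.3);print(force(.2,4))
print('touch',movel(E0+[0,0,-3],max_speed=20,guard=1.5));show('c');print('target z',E0[2]);print(force(.2,4))
c=camera('scene');cv2.imwrite('pics/p1.png',cv2.resize(c['image'][130:280,240:440],(800,600),interpolation=cv2.INTER_CUBIC))
E
```

```text
above t 23.29 p [565.6 268.1  42.3] gap 28.8 q7 1.22 gf 59.27573653869331
[ 0.065 -0.245 -0.849  0.005 -0.106 -0.008]
touch True
c t 24.9 p [565.3 269.4 -27.8] gap 28.7 q7 1.22 gf 60.66908448468894
target z -27.740384761823965
[-9.230e-01 -4.920e-01  8.795e+00 -1.240e-01  2.800e-01  5.000e-03]
```

View pics/p1.png

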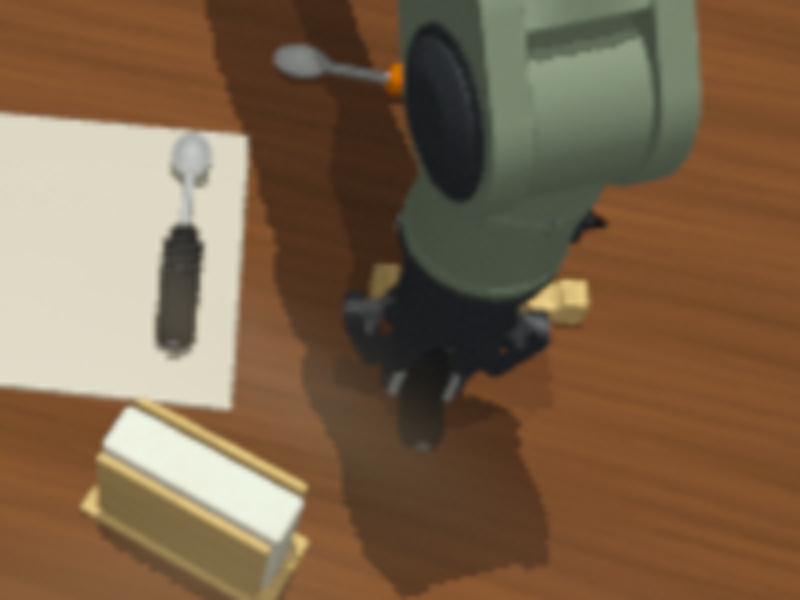

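Contact came exactly at the expected height, so I'll release, retract and look.

```bash
python3 - <<'E'
from h import *
p=np.array(read_state()['eef_pos']);up=-np.array(read_state()['tool_rot'])[:,2]
movel(p+.7*up,max_speed=20);wait(.1);open_gripper();movel(p+75*up,max_speed=120)
x,y=SP['L'][0];movel([x,y,48],frame=R(190.1),max_speed=200);show('L hover')
c=camera('scene');d=camera('top')
a=cv2.resize(c['image'][160:250,300:420],(400,300),interpolation=cv2.INTER_CUBIC);b=cv2.resize(d['image'][165:255,110:230],(400,300),interpolation=cv2.INTER_CUBIC)
cv2.imwrite('pics/p2.png',np.hstack([a,b]))
E
```

```text
L hover t 27.93 p [540.5  90.8  47.9] gap 85.1 q7 1.45 gf 0.0
```

View pics/p2.png

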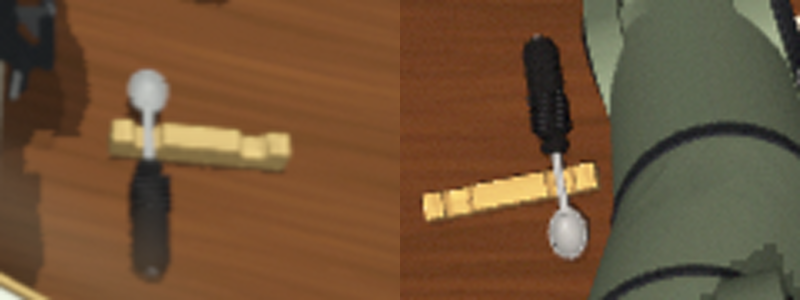

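The light spoon's neck lies in notch0, at about (148,140) in the left half and (560,185) in the right half. Now I pick up the heavy spoon and hold it out over the tray.

```bash
python3 - <<'E'
from h import *
x,y=SP['L'][0]
movel([x,y,-31],max_speed=100,guard=15);clamp();show('clamped')
movel([x,y,112],max_speed=120);wait(.3);print(force())
try: movel([561,-299,111],frame=R(175.4),max_speed=200)
except PlanningError as e: print(e);movep([561,-299,111],R(175.4))
wait(.5);show('hold');print(force(),read_state()['tool_rot'].round(3).tolist(),np.round(read_state()['qpos'],2))
c=camera('scene');d=camera('top')
a=cv2.resize(c['image'][80:260,60:240],(400,400),interpolation=cv2.INTER_CUBIC);b=cv2.resize(d['image'][100:270,260:430],(400,400),interpolation=cv2.INTER_CUBIC)
cv2.imwrite('pics/f.png',np.hstack([a,b]))
H=hmap(c);m=(c['image'].max(2)<60)&(H[...,2]>135)&(H[...,2]<175)&(H[...,0]>575);P=H[m];P=P[abs(P[:,1]+300)<12]
print(len(P),P.min(0),P.max(0))
for lo in range(575,625,10):
    q=P[(P[:,0]>=lo)&(P[:,0]<lo+10)]
    if len(q):print(lo,np.percentile(q[:,2],80).round(1),q[:,1].mean().round(1),len(q))
E
```

```text
clamped t 29.54 p [540.4  89.4 -30.6] gap 29.0 q7 1.44 gf 60.486772642470896
[ 0.078 -0.153 -2.095 -0.006 -0.021 -0.006]
hold t 34.17 p [ 561. -299.  111.] gap 29.0 q7 1.92 gf 59.339895833982155
[-2.19e-01 -1.80e-01 -2.51e+00  2.00e-03 -8.00e-03 -1.00e-02] [[-0.997, 0.08, 0.0], [0.08, 0.997, -0.0], [-0.0, -0.0, -1.0]] [ 0.36  0.64  0.05  1.65 -0.04  0.86  1.92]
115 [ 575.06898439 -308.68886904  145.45260605] [ 610.60129278 -288.04878342  170.60327364]
575 168.5 -295.9 26
585 168.6 -295.5 28
595 167.9 -295.8 37
605 162.1 -299.0 24
```

View pics/f.png

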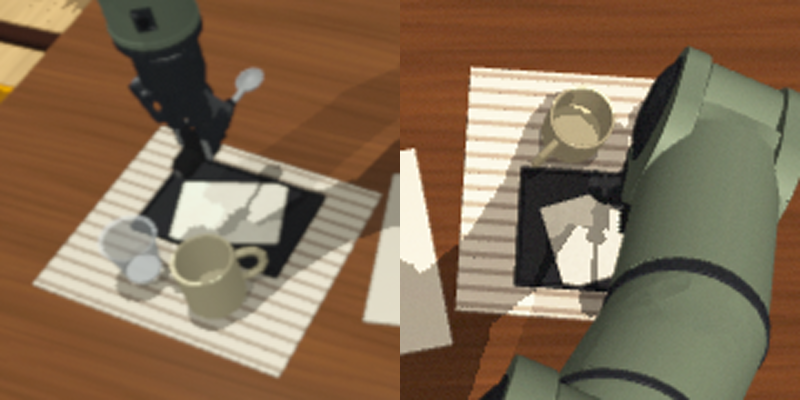

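The handle's top is level at about z = 168, so its centre is about 15 cm above the tray floor. The butt points to the far edge, and the mug and cup are undisturbed. Handing in.

```bash
python3 -c "
from workcell import *
print(finish_job())"
```

```text
the job is handed in; nothing more can be done
None
```

The job is handed in after about 35 of the 70 s: the lighter spoon (about 80 g) lies with its neck in the rest's notch0, and the arm still holds the heavier one (about 250 g) level, about 15 cm above the tray's middle, handle end towards the diner.

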